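Drain the wash basket and hold it over the air dryer

ROBOT

A 6-joint arm with a two-finger parallel gripper is mounted at the origin on the work surface. World frame = base frame: x ahead of the robot, y to its left, z up, the work surface at z = 0. Lengths are in m, angles in rad, forces in N, time in s.
With the tool pointing down it reaches from about 0.35 to 0.85 m from the base axis. Payload 8.1 kg.
Tool frame: the origin (TCP) lies midway between the tips of the shut fingers; the grasp point (between the pads) lies 19 mm behind it; z points along the fingers, y is the direction in which the jaws open and shut (so a half turn about z gives the same grasp; the last joint's range is limited). The gripper opens to 93 mm and grips with 3 to 60 N. Pads are 15 mm wide; open, the fingers measure 128 mm over their backs; the gripper's body (75 mm by 188 mm) begins 65 mm behind the grasp point.
Start: joints at [-1.396, 0.13, 1.488, -0, 1.523, -0.085], TCP at [0.154, -0.58, 0.184] pointing down, gripper open.
Joint ranges: [-2.96, 2.96], [-0.89, 2.26], [0.02, 2.5], [-1.34, 4.48], [0, 2.73], [-2.66, 2.66]. Speed limits (rad/s): [2.39, 2.39, 2.79, 3.14, 3.14, 3.14].

INTERFACE

Orientations are given as a rotation vector (axis times angle).
In Python, from plant import bot, vision, hand_in gives the robot as it stands. The module is installed in compiled form; this text tells all that it offers.
- The arm moves only by the tool servo_tool, never from a script. Its argument "targets" is a list of rows, each a list of 7 numbers: the shift along the world's x, y, z in cm, then the turn, a rotation vector about the world's x, y, z in rad, then the closure in counts, from 0 (fully open) to 255 (shut). A call has 1 to 12 rows; each row is the pose to reach, as a shift and turn from the pose commanded when the call began; what a row does not reach only later rows make up. A row lasts 1/10 s, in which the tool goes at most 50 mm and 8.59 degrees, less where a joint would pass 70% of its speed; a pose out of reach is approached as far as the arm can. A call with a gripper value outside its range is refused whole. The fingers move at their own pace and stop on an object; "grip_force" is the grip in N (left out, the last holds). Time passes only in rows, so rows that repeat a pose let the fingers close. It gives the time, the measured TCP pose, the force and the opening at its end, in the units of the state.
- bot.observe(): the state, without advancing time (a new reading comes with each control period).
- vision.grab_frame(name): name is "side" or "top"; returns a dict with "image" (384x512x3 uint8, blue, green, red), "fx", "fy", "cx", "cy" (pixels), "extrinsics" (4x4, takes a point from world to camera coordinates). Camera axes: x right, y down, z forward; pixel columns grow to the right and rows downward; lengths in m; the calibration is good to about 2 mm. A picture is of the moment at which its call begins. There is no depth.
- hand_in(): hands the job in, once; it reports no verdict.
The state is a dict: "t": time; "joints": joint angles; "joint_vel": joint speeds; "joint_torque": joint torques, N m; "tcp_pos": TCP position; "tool_rot": TCP orientation; "force": force on the tool from outside, world axes, zero at the start; "torque": the same for the moment, N m; "finger_gap": opening from 0.0 (shut) to 1.0 (fully open).
Only numpy, scipy, OpenCV 4.12 (cv2) and the standard library are available. Lean on these libraries where they do the work, as an engineer would, in place of code of your own. Each camera call takes 0.05 s, during which the arm holds its last target.

TASK

Lift the wire basket of rings by its handle out of the ultrasonic cleaner, tip it about 30 degrees over the tank for two seconds to drain, and bring it level again there. Then carry it over the tools between to the air dryer, and finish still holding it steady in the air, level and centred over the outlet grille, its long side along the grille's, about a finger's width (15 mm) above it. The basket must not touch the dryer, no ring may fall out, and everything else on the bench stays where it is.

Things in the scene. Friction and masses are not known exactly. Their poses are not given: they have to be found in the camera images.
- basket: Stainless wire basket, open on top, 76 mm (its x) by 108 mm (its y) by 45 mm high, about 0.2 kg with its load. Origin at the centre of its underside, z up. A fixed bow handle of 5 mm wire rises from the middles of the two short sides and runs along the basket's y at a height of 100 mm, with a black plastic grip sleeve in the middle. Stands at the start on the floor of the cleaner's tank. A half turn makes no difference.
- basket_grip (a point): Centre of the handle's grip sleeve: 14 mm thick (basket x), 60 mm long (basket y), 18 mm high, 100 mm straight above the basket's origin. Axes as the basket's. Below it the bow is open, down to the basket's rim 55 mm lower.
- basket_mid (a point): Point inside the basket, on its centre line, 12 mm above its underside (its floor is 4 mm thick).
- ring_a: Steel ring blank, 26 mm across, 6 mm high, loose on the basket's floor. Origin at the centre of its underside.
- ring_b: The same, 24 mm across.
- ring_c: The same, 23 mm across.
- cleaner: Bench ultrasonic cleaner, fixed, lid off: a white box 150 mm (its x) by 200 mm (its y), 130 mm high. Origin at the centre of its underside, z up. Its open steel tank has a mouth 100 mm (x) by 136 mm (y) in the middle of the top; the tank's floor is 68 mm above the bench, its rim 130 mm. It may stand on either side of the bench.
- tank_mouth (a point): Centre of the tank's mouth, at rim height, 130 mm above the bench. Axes as the cleaner's.
- dryer: Bench air dryer, fixed: a grey box 150 mm (its x) by 190 mm (its y), 74 mm high, with a steel outlet collar on top, 98 by 130 mm, up to 88 mm above the bench. Origin at the centre of its underside, z up. It stands on the other side of the bench from the cleaner.
- outlet (a point): Centre of the outlet grille's top face, flush with the collar's edge, 88 mm above the bench; the grille is 90 mm along its x and 122 mm along its y, z up.
- vise: Engraver's ball vise between cleaner and dryer, 100 mm across, 118 mm high, heavy. Origin at the centre of its underside.
- graver_block: Wooden block with gravers and needle files standing in it, between cleaner and dryer, 60 mm (x) by 120 mm (y), 130 mm high over the handles. Origin at the centre of its underside.
- jar: Closed amber jar, 60 mm across, 85 mm high, towards the far edge. Origin at the centre of its underside.
- cleaner_lid: The cleaner's steel lid with a black knob, lying flat towards the far edge, 140 by 188 mm, 36 mm high. Origin at the centre of its underside.
- pliers: Pliers lying flat at the left, 155 mm long, 12 mm high. Origin at the joint, on the bench.
- mandrel: Ring-sizing mandrel lying at the right, 300 mm long, 27 mm high. Origin at its middle, on the bench.
- dish: Low glass dish with finished rings, 94 mm across, 16 mm high, towards the far edge. Origin at the centre of its underside.

How it is judged:
On the way, in this order (a step that is already met when the one before it is completed fails the run):
1. the basket, lifted out of the tank, is tipped about 30 degrees over it (angle between basket's own z axis and vertical between 0.38 and 0.66 rad and height (world z) of basket above 0.13 m and horizontal distance between basket and tank_mouth below 0.09 m and contact force between basket and cleaner below 0.3 N), for 1 s.
2. the basket is level again over the tank (angle between basket's own z axis and vertical below 0.12 rad and height (world z) of basket above 0.13 m and horizontal distance between basket and tank_mouth below 0.11 m), for 0.2 s.
At the end, for the whole second after the job is handed in: The gripper holds the basket 5 to 27 mm above the outlet grille without touching the dryer, centred on it within 12 mm, level within about 6 degrees, its long side along the grille's within 9 degrees, still (under 30 mm/s), with all three rings in it (z of basket in the frame of outlet between 0.005 and 0.027 m and horizontal distance between basket and outlet below 0.012 m and angle between basket's own z axis and vertical below 0.1 rad and angle between the y axis of basket and the y axis of outlet, either way round below 0.16 rad and contact force between basket and dryer below 0.1 N and contact force between the fingers and basket above 1 N and linear speed of basket below 0.03 m/s and distance between each of ring_a, ring_b, ring_c and basket_mid below 0.068 m); the arm keeps its last pose, push and grip.
It fails at once if the basket touches the dryer (contact force between basket and dryer above 0.5 N).
It fails at once if a ring falls out of the basket (not (distance between ring_a and basket_mid below 0.068 m) or not (distance between ring_b and basket_mid below 0.068 m) or not (distance between ring_c and basket_mid below 0.068 m)).
It fails at once if something else on the bench is disturbed (moved 12 mm) (distance of any of vise, graver_block, jar, cleaner_lid, pliers, mandrel, dish from where it was at the start of the episode above 0.012 m).
It also fails if it takes over 51 s, if anything falls off the work surface, if the arm or the gripper's body presses on something with over 40 N, if the wrist force passes 120 N, or if a joint passes its speed limit or range.

## Working session

There is one attempt and no reset: what is moved stays moved. The work goes in short steps, Python scripts to look and compute and a tool call to move; the robot and the scene stay as the last step left them, time stands still between calls to the robot, and variables do not carry over. Pictures are saved under pics/ and viewed, and the job is handed in when it is done.

Besides the shell and the picture viewer there is one more tool, called after "Call:" by a JSON object that holds its "fn" and its "kwargs". servo_tool: Moves the arm, as the interface text tells. Its arguments: {"type":"object","properties":{"targets":{"type":"array","items":{"type":"array","items":{"type":"number"}}},"grip_force":{"type":"number"}},"required":["targets"]}

```bash
mkdir -p pics; cat > h.py <<'E'
import numpy as np, cv2
from plant import bot, vision
from scipy.spatial.transform import Rotation as R
def grab(n,f):
    d=vision.grab_frame(n); cv2.imwrite('pics/'+f,d['image']); np.savez('pics/'+f+'.npz',**d); return d
def ray(d,u,v):
    E=np.array(d['extrinsics']); Rm=E[:3,:3]; t=E[:3,3]
    return -Rm.T@t, Rm.T@np.array([(u-d['cx'])/d['fx'],(v-d['cy'])/d['fy'],1])
def onz(d,u,v,z):
    c,r=ray(d,u,v); return c+r*(z-c[2])/r[2]
def proj(d,p):
    E=np.array(d['extrinsics']); q=E[:3,:3]@np.array(p)+E[:3,3]
    return d['fx']*q[0]/q[2]+d['cx'], d['fy']*q[1]/q[2]+d['cy']
E
python3 - <<'E'
from h import *
for n in('top','side'):
    d=grab(n,n+'0.png'); print(n,d['fx'],ray(d,256,192))
print(bot.observe())
E
```

```text
top 477.0093792341032 (array([0.3901722 , 0.02363454, 1.6616418 ]), array([ 0.13158062, -0.02294213, -0.99129843]))
side 494.70726728803766 (array([0.30093283, 1.12459802, 1.11350505]), array([ 0.20424044, -0.73430823, -0.64744185]))
{'t': 0.1, 'joints': array([-1.39636098e+00,  1.31050172e-01,  1.48918872e+00, -1.41740017e-05,
        1.52301412e+00, -8.54434378e-02]), 'joint_vel': array([ 0.00079918, -0.00294634, -0.0026845 ,  0.00084592,  0.00038829,
        0.00051392]), 'joint_torque': array([ 5.19648747e-04, -5.61341214e+01, -4.93095446e+01,  7.71464291e-02,
        2.91238603e-02, -2.20662145e-05]), 'tcp_pos': array([ 0.15406737, -0.57927963,  0.18320352]), 'tool_rot': array([-3.11346399e+00, -4.06855096e-01,  1.38154001e-04]), 'force': array([ 0.5373207 ,  0.80547155, -0.43712293]), 'torque': array([ 0.02381804,  0.04709826, -0.00167422]), 'finger_gap': 1.0016012360898474}
```

View pics/top0.png

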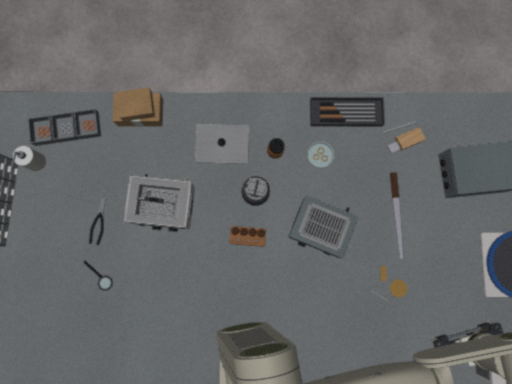

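View pics/side0.png

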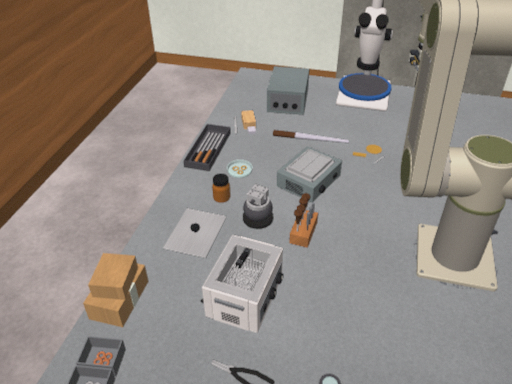

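The top view shows the cleaner at about (158,202) px on the left (+y). The vise is at (256,190), the graver block at (248,236) and the dryer at (323,226). Next I'll zoom in on them.

```bash
python3 - <<'E'
import cv2,numpy as np
a=cv2.imread('pics/top0.png'); s=cv2.imread('pics/side0.png')
c1=cv2.resize(a[165:240,115:205],None,fx=8,fy=8,interpolation=cv2.INTER_CUBIC)
c2=cv2.resize(a[185:265,280:365],None,fx=7,fy=7,interpolation=cv2.INTER_CUBIC)
c3=cv2.resize(s[230:335,195:295],None,fx=5.6,fy=5.6,interpolation=cv2.INTER_CUBIC)
cv2.imwrite('pics/c1.png',c1);cv2.imwrite('pics/c2.png',c2);cv2.imwrite('pics/c3.png',c3)
E
```

```text
(no output)
```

View pics/c1.png

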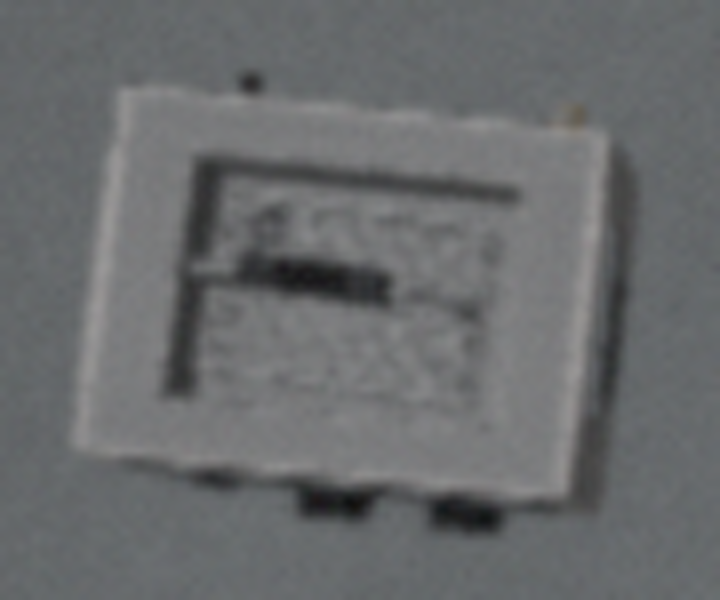

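View pics/c2.png

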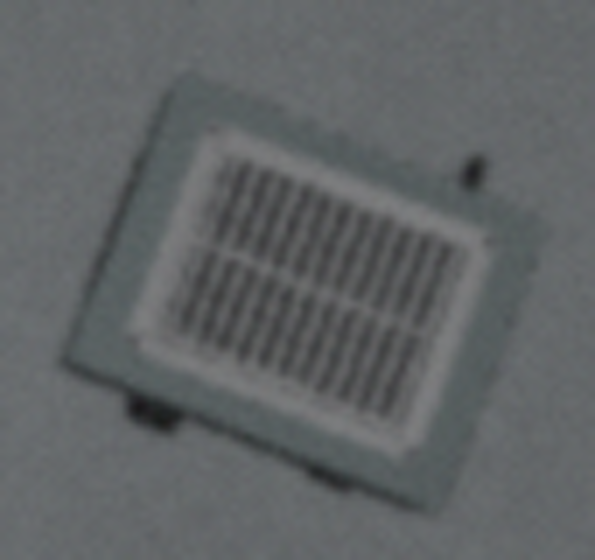

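View pics/c3.png

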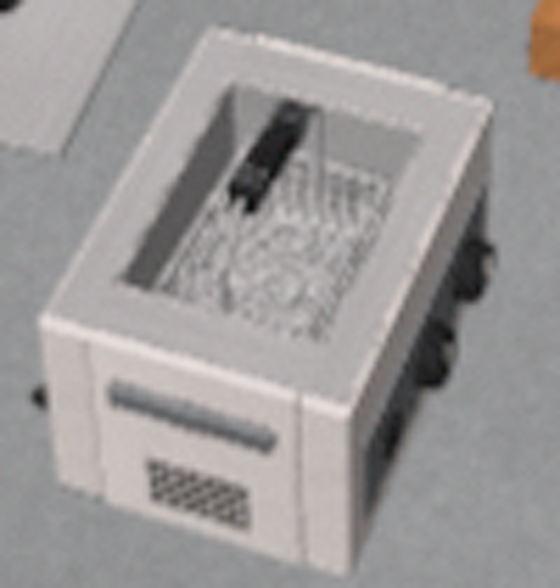

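```bash
cat > m.py <<'E'
from h import *
t=dict(np.load('pics/top0.png.npz')); s=dict(np.load('pics/side0.png.npz'))
def P(d,pts,off,sc,z): return np.array([onz(d,(x+.5)/sc-.5+off[0],(y+.5)/sc-.5+off[1],z) for x,y in pts])
def rep(n,q):
    print(n,q[:,:2].round(4).tolist(),'c',q.mean(0)[:2].round(4),'sides',[round(float(np.linalg.norm(q[i]-q[i-1])),4) for i in range(len(q))],
     'ang',[round(float(np.degrees(np.arctan2(*(q[i]-q[i-1])[1::-1]))),1) for i in range(len(q))])
rep('cleaner',P(t,[(120,90),(608,132),(570,498),(78,452)],(115,165),8,.13))
rep('mouth',P(t,[(205,158),(520,190),(490,430),(165,398)],(115,165),8,.13))
rep('sleeve',P(t,[(238,266),(392,288)],(115,165),8,.172))
rep('collar',P(t,[(215,135),(490,238),(408,450),(138,340)],(280,185),7,.088))
rep('dbox',P(t,[(190,75),(545,220),(435,515),(65,362)],(280,185),7,.074))
rep('cleaner side',P(s,[(212,30),(492,100),(350,410),(45,318)],(195,230),5.6,.13))
rep('mouth side',P(s,[(232,85),(423,132),(320,345),(125,280)],(195,230),5.6,.13))
rep('sleeve side',P(s,[(290,107),(240,198)],(195,230),5.6,.172))
E
python3 m.py
```

```text
cleaner [[0.6465, 0.3987], [0.6293, 0.2005], [0.4811, 0.2132], [0.4996, 0.4102]] c [0.5641 0.3057] sides [0.1473, 0.199, 0.1487, 0.1979] ang [-4.5, -95.0, 175.1, 84.6]
mouth [[0.6186, 0.3634], [0.6055, 0.2357], [0.5083, 0.2457], [0.5212, 0.3762]] c [0.5634 0.3053] sides [0.0982, 0.1283, 0.0977, 0.1311] ang [-7.5, -95.8, 174.1, 84.4]
sleeve [[0.5695, 0.3397], [0.5608, 0.2792]] c [0.5651 0.3095] sides [0.0612, 0.0612] ang [81.8, -98.2]
collar [[0.5594, -0.1929], [0.5105, -0.3219], [0.4113, -0.2803], [0.4626, -0.1547]] c [ 0.4859 -0.2374] sides [0.104, 0.138, 0.1076, 0.1356] ang [-21.5, -110.8, 157.2, 67.8]
dbox [[0.5898, -0.1834], [0.5201, -0.3515], [0.3812, -0.2948], [0.4529, -0.1215]] c [ 0.486  -0.2378] sides [0.1502, 0.182, 0.1501, 0.1876] ang [-24.3, -112.5, 157.8, 67.5]
cleaner side [[0.6266, 0.2039], [0.4814, 0.2151], [0.5005, 0.4092], [0.6455, 0.3954]] c [0.5635 0.3059] sides [0.1924, 0.1456, 0.195, 0.1457] ang [-95.7, 175.6, 84.4, -5.5]
mouth side [[0.606, 0.2373], [0.5087, 0.2438], [0.5224, 0.3787], [0.6178, 0.3657]] c [0.5637 0.3064] sides [0.1289, 0.0976, 0.1356, 0.0963] ang [-95.2, 176.2, 84.2, -7.8]
sleeve side [[0.563, 0.2818], [0.5694, 0.3406]] c [0.5662 0.3112] sides [0.0592, 0.0592] ang [-96.2, 83.8]
```

The two views agree: cleaner centre (0.564, 0.306), sleeve (0.5655, 0.310) with yaw about -7°, dryer (0.486, -0.2375) with yaw about -22°. I'll raise the arm and swing it across.

Call:
{"fn": "servo_tool", "kwargs": {"targets": [[10, 14, 12, 0, 0, 0, 60], [35, 43, 15, 0, 0, 0.6, 60], [35, 43, 15, 0, 0, 0.6, 60], [35, 43, 15, 0, 0, 0.6, 60], [35, 43, 15, 0, 0, 0.6, 60], [35, 43, 15, 0, 0, 0.6, 60], [35, 43, 15, 0, 0, 0.6, 60], [35, 43, 15, 0, 0, 0.6, 60], [35, 43, 15, 0, 0, 0.6, 60], [35, 43, 15, 0, 0, 0.6, 60], [35, 43, 15, 0, 0, 0.6, 60], [35, 43, 15, 0, 0, 0.6, 60]], "grip_force": 25}}

```text
t: 1.3
tcp_pos: [0.5058, -0.1468, 0.3347]
tool_rot: [-2.854, -1.313, -0.001]
force: [-0.2, -0.2, 0.2]
finger_gap: 0.764
```

```bash
python3 - <<'E'
import cv2
s=cv2.imread('pics/side0.png')
cv2.imwrite('pics/c4.png',cv2.resize(s[140:205,270:350],None,fx=8,fy=8,interpolation=cv2.INTER_CUBIC))
E
```

```text
(no output)
```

View pics/c4.png

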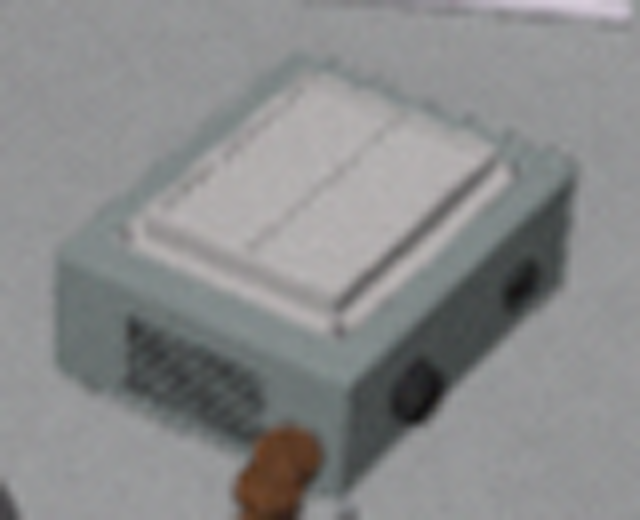

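```bash
cat >> m.py <<'E'
rep('dbox side',P(s,[(300,60),(578,172),(348,387),(60,255)],(270,140),8,.074))
rep('collar side',P(s,[(310,72),(503,157),(336,305),(140,210)],(270,140),8,.088))
E
python3 m.py|tail -2
```

```text
dbox side [[0.515, -0.3442], [0.3818, -0.2908], [0.4534, -0.1209], [0.5875, -0.177]] c [ 0.4844 -0.2332] sides [0.1823, 0.1434, 0.1843, 0.1453] ang [-113.5, 158.1, 67.2, -22.7]
collar side [[0.5061, -0.3164], [0.4136, -0.2745], [0.4654, -0.1552], [0.5577, -0.1983]] c [ 0.4857 -0.2361] sides [0.1289, 0.1015, 0.1301, 0.1019] ang [-113.6, 155.6, 66.5, -25.0]
```

Call:
{"fn": "servo_tool", "kwargs": {"targets": [[6, 46, 0, 0, 0, 0.585, 60], [6, 46, 0, 0, 0, 0.585, 60], [6, 46, 0, 0, 0, 0.585, 60], [6, 46, 0, 0, 0, 0.585, 60], [6, 46, 0, 0, 0, 0.585, 60], [6, 46, 0, 0, 0, 0.585, 60], [6, 46, 0, 0, 0, 0.585, 60], [6, 46, 0, 0, 0, 0.585, 60], [6, 46, 0, 0, 0, 0.585, 60], [6, 46, 0, 0, 0, 0.585, 60], [6, 46, 0, 0, 0, 0.585, 60], [6, 46, 0, 0, 0, 0.585, 60]]}}

```text
t: 2.5
tcp_pos: [0.5642, 0.3092, 0.3337]
tool_rot: [2.357, 2.077, -0.002]
force: [0.1, -0.6, -0.2]
finger_gap: 0.764
```

Call:
{"fn": "servo_tool", "kwargs": {"targets": [[0.1, 0.1, -5, 0, 0, 0, 60], [0.1, 0.1, -10, 0, 0, 0, 60], [0.1, 0.1, -13, 0, 0, 0, 60], [0.1, 0.1, -13, 0, 0, 0, 60]]}}

```text
t: 2.9
tcp_pos: [0.5624, 0.3074, 0.1982]
tool_rot: [-2.358, -2.073, 0.015]
force: [-0.3, 0.5, -0.4]
finger_gap: 0.767
```

```bash
python3 - <<'E'
from h import *
d=grab('side','side1.png'); cv2.imwrite('pics/c5.png',cv2.resize(d['image'][180:340,170:310],None,fx=4,fy=4,interpolation=cv2.INTER_CUBIC)[:600])
E
```

```text
(no output)
```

View pics/c5.png

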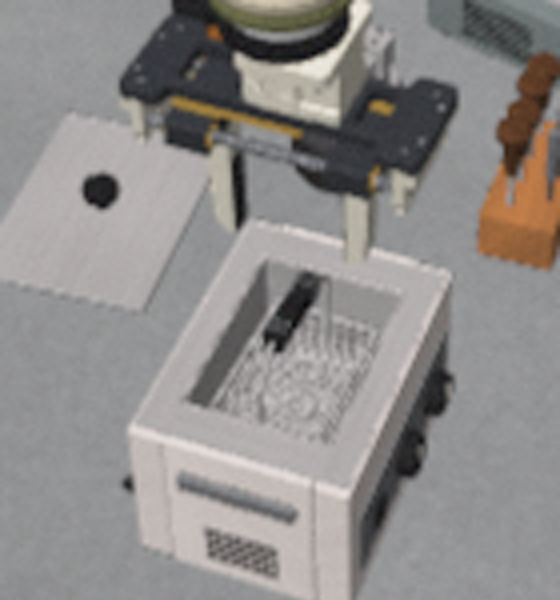

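```bash
python3 - <<'E'
from h import *
o=bot.observe(); print(o['tcp_pos'],o['tool_rot'],o['force'],proj(dict(np.load('pics/side1.png.npz')),o['tcp_pos']))
E
```

```text
[0.56402275 0.30844796 0.20223297] [-2.35845663 -2.07377232  0.00721952] [-0.15541458 -0.55446556  0.93179065] (np.float64(242.81014204243743), np.float64(247.8799744026434))
```

Call:
{"fn": "servo_tool", "kwargs": {"targets": [[0.1, 0.1, -2, 0, 0, 0, 60], [0.1, 0.1, -4, 0, 0, 0, 60], [0.1, 0.1, -5.4, 0, 0, 0, 60], [0.1, 0.1, -5.4, 0, 0, 0, 60], [0.1, 0.1, -5.4, 0, 0, 0, 60]]}}

```text
t: 3.45
tcp_pos: [0.567, 0.3121, 0.152]
tool_rot: [2.357, 2.076, 0.003]
force: [-0.9, 0.1, 0.0]
finger_gap: 0.765
```

Call:
{"fn": "servo_tool", "kwargs": {"targets": [[0, 0, 0, 0, 0, 0, 255], [0, 0, 0, 0, 0, 0, 255], [0, 0, 0, 0, 0, 0, 255], [0, 0, 0, 0, 0, 0, 255], [0, 0, 0, 0, 0, 0, 255], [0, 0, 0, 0, 0, 0, 255], [0, 0, 0, 0, 0, 0, 255], [0, 0, 0, 0, 0, 0, 255], [0, 0, 0, 0, 0, 0, 255], [0, 0, 0, 0, 0, 0, 255]], "grip_force": 35}}

```text
t: 4.45
tcp_pos: [0.5661, 0.3121, 0.1501]
tool_rot: [-2.357, -2.077, 0.0]
force: [-0.0, 0.4, -0.0]
finger_gap: 0.003
```

The gap reads 0.003, so the fingers closed on nothing. I'll look.

```bash
python3 - <<'E'
from h import *
d=grab('side','side2.png'); cv2.imwrite('pics/c6.png',cv2.resize(d['image'][200:300,190:300],None,fx=6,fy=6,interpolation=cv2.INTER_CUBIC)[:600])
d=grab('top','top2.png'); cv2.imwrite('pics/c7.png',cv2.resize(d['image'][150:250,100:220],None,fx=6,fy=6,interpolation=cv2.INTER_CUBIC)[:600])
o=bot.observe(); print(o['tcp_pos'],o['finger_gap'])
E
```

```text
[0.56614498 0.31213171 0.15013942] 0.005354961578281954
```

View pics/c6.png

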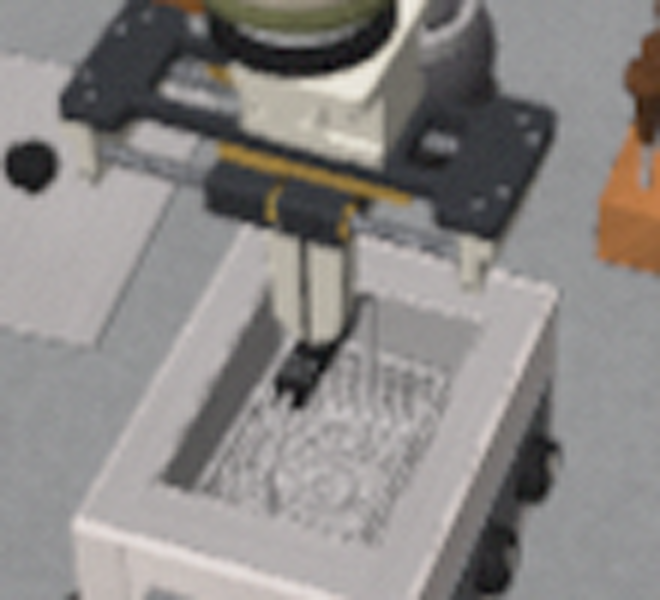

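View pics/c7.png

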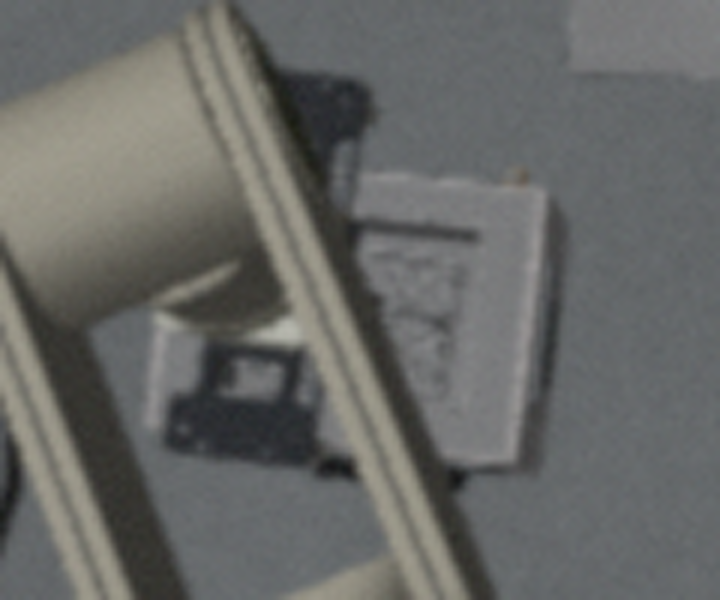

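```bash
python3 - <<'E'
from h import *
d=dict(np.load('pics/side2.png.npz'))
f=lambda p:[round((proj(d,p)[0]-190+.5)*6),round((proj(d,p)[1]-200+.5)*6)]
g=np.array([.5661,.3121,.1501]); print('tcp',f(g),'grasp',f(g+[0,0,.019]),'+40',f(g+[0,0,.04]))
a=np.radians(82.9);u=np.array([np.cos(a),np.sin(a),0])
for z in(.159,.168,.177): print(z,[f(np.array([.5655,.3103,z])+k*u) for k in(-.03,.03)])
E
```

```text
tcp [316, 379] grasp [315, 349] +40 [313, 315]
0.159 [[345, 314], [290, 412]]
0.168 [[345, 300], [289, 398]]
0.177 [[345, 286], [288, 384]]
```

```bash
python3 - <<'E'
import cv2
d=cv2.imread('pics/side1.png');e=cv2.imread('pics/side2.png')
a=cv2.resize(d[205:275,210:280],None,fx=8,fy=8,interpolation=cv2.INTER_NEAREST)
b=cv2.resize(e[235:275,225:260],None,fx=14,fy=14,interpolation=cv2.INTER_NEAREST)
cv2.imwrite('pics/c8.png',a);cv2.imwrite('pics/c9.png',b)
E
```

```text
(no output)
```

View pics/c8.png

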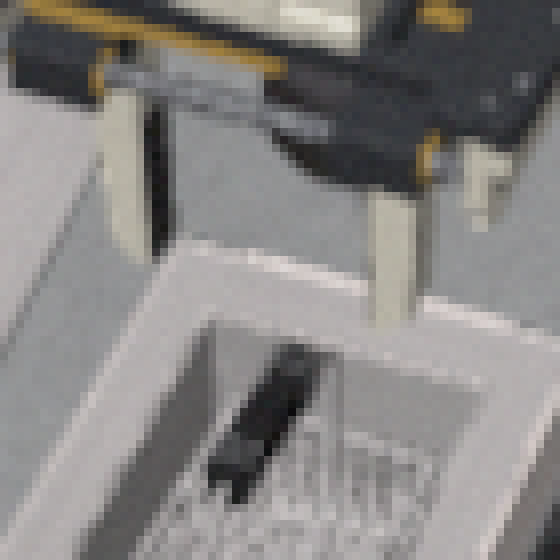

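View pics/c9.png

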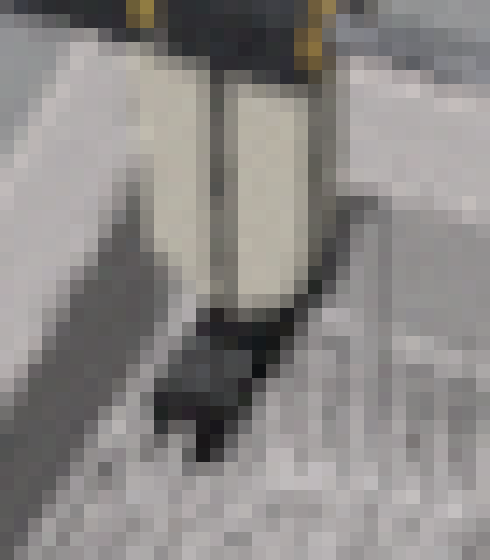

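```bash
python3 - <<'E'
from h import *
d=dict(np.load('pics/top2.png.npz'));s=dict(np.load('pics/side2.png.npz'))
F=lambda x,y:((x+.5)/6-.5+100,(y+.5)/6-.5+150)
for z in(.23,.25,.27,.29): print(z,[onz(d,*F(x,y),z)[:2].round(3) for x,y in((298,78),(243,450),(375,85),(165,440),(320,460))], onz(d,*F(270,264),z)[:2].round(3))
for z in (.15,.16,.17,.175,.18,.19): print(z,onz(s,240.4,257,z).round(4))
o=bot.observe();print(o['tcp_pos'],o['force'])
E
```

```text
0.23 [array([0.671, 0.316]), array([0.482, 0.338]), array([0.667, 0.277]), array([0.487, 0.376]), array([0.477, 0.299])] [0.575 0.327]
0.25 [array([0.667, 0.312]), array([0.481, 0.333]), array([0.663, 0.273]), array([0.486, 0.372]), array([0.476, 0.295])] [0.573 0.323]
0.27 [array([0.663, 0.308]), array([0.479, 0.329]), array([0.659, 0.27 ]), array([0.484, 0.367]), array([0.474, 0.291])] [0.57  0.319]
0.29 [array([0.659, 0.304]), array([0.478, 0.324]), array([0.655, 0.266]), array([0.483, 0.362]), array([0.473, 0.288])] [0.568 0.314]
0.15 [0.5761 0.2943 0.15  ]
0.16 [0.5733 0.3029 0.16  ]
0.17 [0.5704 0.3115 0.17  ]
0.175 [0.569  0.3158 0.175 ]
0.18 [0.5675 0.3202 0.18  ]
0.19 [0.5647 0.3288 0.19  ]
[0.56614498 0.31213171 0.15013942] [-0.37086515  0.28918143  0.48021439]
```

The side picture puts the shut tips at about (240,257) px, which is z≈0.171 rather than the reported 0.150. That leaves the tips above the sleeve. Going 20 mm lower is safe either way, since the rim is at 0.113. I'll open partly, go down and close.

Call:
{"fn": "servo_tool", "kwargs": {"targets": [[0, 0, 0.5, 0, 0, 0, 140], [0, 0, 0.5, 0, 0, 0, 140], [0, 0, 0.5, 0, 0, 0, 140], [0, 0, 0.5, 0, 0, 0, 140], [0, 0, 0.5, 0, 0, 0, 140], [0, 0, 0.5, 0, 0, 0, 140]]}}

```text
t: 5.15
tcp_pos: [0.5661, 0.3121, 0.155]
tool_rot: [-2.357, -2.077, 0.0]
force: [0.2, -0.0, -0.7]
finger_gap: 0.433
```

Call:
{"fn": "servo_tool", "kwargs": {"targets": [[0, 0, -0.5, 0, 0, 0, 140], [0, 0, -1, 0, 0, 0, 140], [0, 0, -1.5, 0, 0, 0, 140], [0, 0, -2, 0, 0, 0, 140], [0, 0, -2.3, 0, 0, 0, 140], [0, 0, -2.3, 0, 0, 0, 140]]}}

```text
t: 5.75
tcp_pos: [0.5657, 0.3119, 0.1312]
tool_rot: [-2.357, -2.077, 0.002]
force: [-0.6, -0.4, -1.1]
finger_gap: 0.448
```

```bash
python3 - <<'E'
from h import *
d=grab('side','side3.png'); cv2.imwrite('pics/c10.png',cv2.resize(d['image'][215:285,210:280],None,fx=8,fy=8,interpolation=cv2.INTER_NEAREST))
o=bot.observe();print(o['tcp_pos'],o['force'],o['finger_gap'])
E
```

```text
[0.56593188 0.31206205 0.13175069] [ 0.18535554 -0.23353395  0.38069039] 0.45239575867205756
```

View pics/c10.png

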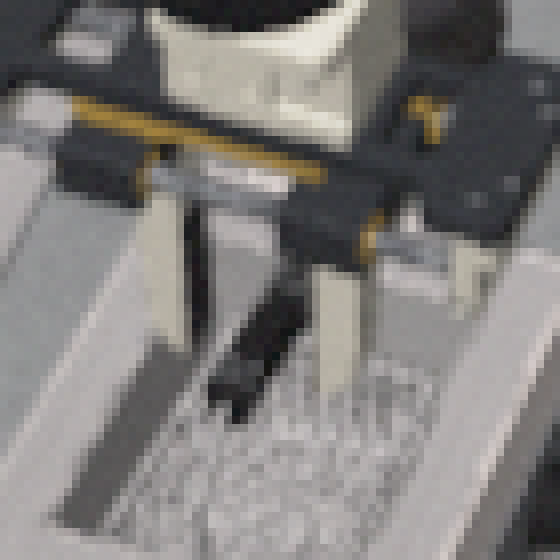

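The fingers now straddle the sleeve at image (258,345) in the crop. The tool reads about 21 mm lower than it really is, so I'll treat the reported z as biased. Closing.

Call:
{"fn": "servo_tool", "kwargs": {"targets": [[0, 0, 0, 0, 0, 0, 255], [0, 0, 0, 0, 0, 0, 255], [0, 0, 0, 0, 0, 0, 255], [0, 0, 0, 0, 0, 0, 255], [0, 0, 0, 0, 0, 0, 255], [0, 0, 0, 0, 0, 0, 255], [0, 0, 0, 0, 0, 0, 255], [0, 0, 0, 0, 0, 0, 255]], "grip_force": 45}}

```text
t: 6.6
tcp_pos: [0.5662, 0.3122, 0.1323]
tool_rot: [2.357, 2.077, 0.0]
force: [-0.4, -0.7, 1.7]
finger_gap: 0.147
```

Gap 0.147 is about 13.7 mm, so it holds the sleeve. Lifting slowly.

Call:
{"fn": "servo_tool", "kwargs": {"targets": [[0, 0, 0.5, 0, 0, 0, 255], [0, 0, 1.5, 0, 0, 0, 255], [0, 0, 3, 0, 0, 0, 255], [0, 0, 4.5, 0, 0, 0, 255], [0, 0, 6, 0, 0, 0, 255], [0, 0, 7.5, 0, 0, 0, 255], [0, 0, 9, 0, 0, 0, 255], [0, 0, 10.5, 0, 0, 0, 255], [0, 0, 12, 0, 0, 0, 255], [0, 0, 13.5, 0, 0, 0, 255], [0, 0, 14.5, 0, 0, 0, 255], [0, 0, 15, 0, 0, 0, 255]]}}

```text
t: 7.8
tcp_pos: [0.5666, 0.3124, 0.2838]
tool_rot: [2.357, 2.077, 0.003]
force: [-0.2, -0.0, -2.2]
finger_gap: 0.143
```

```bash
python3 - <<'E'
from h import *
d=grab('side','side4.png'); cv2.imwrite('pics/c11.png',cv2.resize(d['image'][150:300,180:320],None,fx=4,fy=4,interpolation=cv2.INTER_CUBIC))
o=bot.observe();print(o['tcp_pos'],o['force'],o['finger_gap'])
E
```

```text
[0.5666317  0.31233281 0.28394207] [ 0.43071786  0.08164013 -1.0954944 ] 0.14714322872984356
```

View pics/c11.png

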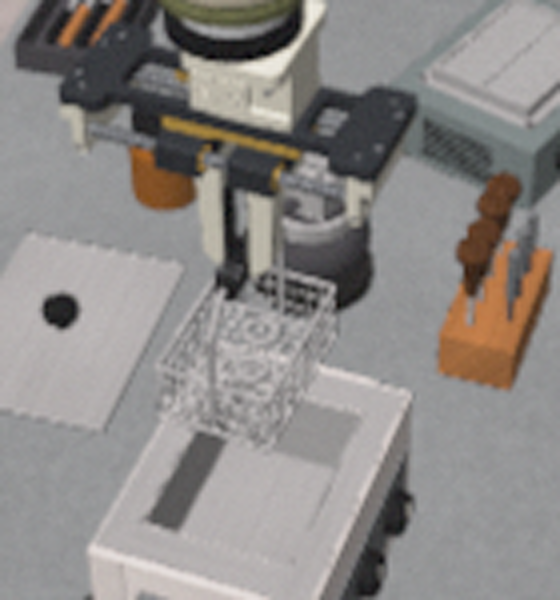

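The basket hangs level and clear of the tank at about (245,330) in the crop. Now I'll tip it 0.52 rad about the handle axis.

Call:
{"fn": "servo_tool", "kwargs": {"targets": [[0, 0, 0, 0.005, 0.04, 0, 255], [0.2, 0, 0, 0.011, 0.089, 0, 255], [0.5, 0, 0, 0.018, 0.144, 0, 255], [0.8, 0, 0, 0.025, 0.203, 0, 255], [1.1, 0, 0, 0.032, 0.258, 0, 255], [1.4, 0, 0, 0.04, 0.322, 0, 255], [1.6, 0, 0, 0.047, 0.382, 0, 255], [1.8, 0, 0, 0.054, 0.436, 0, 255], [2, 0, 0, 0.06, 0.486, 0, 255], [2, 0, 0, 0.064, 0.516, 0, 255], [2, 0, 0, 0.064, 0.516, 0, 255], [2, 0, 0, 0.064, 0.516, 0, 255]]}}

```text
t: 9.05
tcp_pos: [0.5864, 0.3121, 0.2809]
tool_rot: [-2.035, -1.793, 0.479]
force: [0.0, -0.3, -1.8]
finger_gap: 0.145
```

```bash
python3 - <<'E'
from h import *
d=grab('side','side5.png'); cv2.imwrite('pics/c12.png',cv2.resize(d['image'][150:300,180:320],None,fx=4,fy=4,interpolation=cv2.INTER_CUBIC))
o=bot.observe();print(o['t'],o['tcp_pos'],o['force'],o['finger_gap'],R.from_rotvec(o['tool_rot']).as_matrix()[:,2])
E
```

```text
9.1 [0.58621704 0.31229144 0.28189974] [ 0.52383974  0.03692053 -1.95932114] 0.14610489921249428 [-0.49235157  0.06098922 -0.86825702]
```

View pics/c12.png

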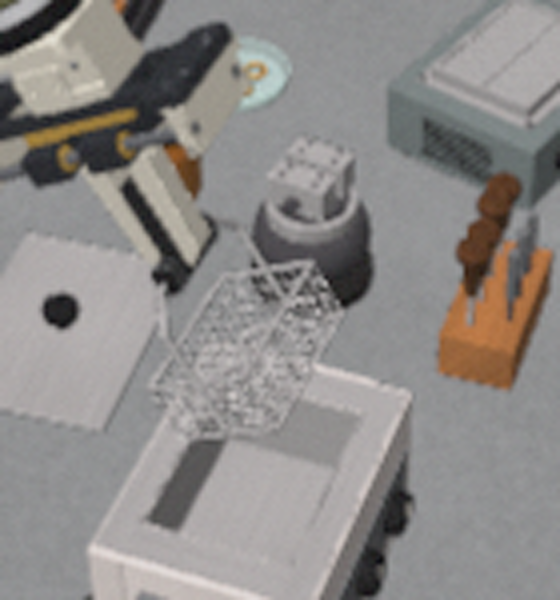

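The basket is tipped about 30° and still over the tank. Tool tilt is 0.52 rad. I'll hold it there for two seconds.

Call:
{"fn": "servo_tool", "kwargs": {"targets": [[0, 0, 0, 0, 0, 0, 255], [0, 0, 0, 0, 0, 0, 255], [0, 0, 0, 0, 0, 0, 255], [0, 0, 0, 0, 0, 0, 255], [0, 0, 0, 0, 0, 0, 255], [0, 0, 0, 0, 0, 0, 255], [0, 0, 0, 0, 0, 0, 255], [0, 0, 0, 0, 0, 0, 255], [0, 0, 0, 0, 0, 0, 255], [0, 0, 0, 0, 0, 0, 255], [0, 0, 0, 0, 0, 0, 255], [0, 0, 0, 0, 0, 0, 255]]}}

```text
t: 10.3
tcp_pos: [0.5861, 0.3121, 0.2821]
tool_rot: [-2.035, -1.793, 0.479]
force: [0.6, -0.1, -1.8]
finger_gap: 0.146
```

Call:
{"fn": "servo_tool", "kwargs": {"targets": [[0, 0, 0, 0, 0, 0, 255], [0, 0, 0, 0, 0, 0, 255], [0, 0, 0, 0, 0, 0, 255], [0, 0, 0, 0, 0, 0, 255], [0, 0, 0, 0, 0, 0, 255], [0, 0, 0, 0, 0, 0, 255], [0, 0, 0, 0, 0, 0, 255], [0, 0, 0, 0, 0, 0, 255], [0, 0, 0, 0, 0, 0, 255], [0, 0, 0, 0, 0, 0, 255]]}}

```text
t: 11.3
tcp_pos: [0.5862, 0.3121, 0.2822]
tool_rot: [-2.035, -1.794, 0.478]
force: [0.6, 0.4, -1.2]
finger_gap: 0.146
```

Call:
{"fn": "servo_tool", "kwargs": {"targets": [[0, 0, 0, -0.005, -0.04, 0, 255], [-0.2, 0, 0, -0.011, -0.089, 0, 255], [-0.5, 0, 0, -0.018, -0.144, 0, 255], [-0.8, 0, 0, -0.025, -0.203, 0, 255], [-1.1, 0, 0, -0.032, -0.258, 0, 255], [-1.4, 0, 0, -0.04, -0.322, 0, 255], [-1.6, 0, 0, -0.047, -0.382, 0, 255], [-1.8, 0, 0, -0.054, -0.436, 0, 255], [-2, 0, 0, -0.06, -0.486, 0, 255], [-2, 0, 0, -0.064, -0.516, 0, 255], [-2, 0, 0, -0.064, -0.516, 0, 255], [-2, 0, 0, -0.064, -0.516, 0, 255]]}}

```text
t: 12.5
tcp_pos: [0.5658, 0.3122, 0.2824]
tool_rot: [-2.356, -2.077, 0.001]
force: [0.3, 0.4, -2.1]
finger_gap: 0.144
```

Call:
{"fn": "servo_tool", "kwargs": {"targets": [[0, 0, 0, 0, 0, 0, 255], [0, 0, 0, 0, 0, 0, 255], [0, 0, 0, 0, 0, 0, 255], [0, 0, 0, 0, 0, 0, 255], [0, 0, 0, 0, 0, 0, 255], [0, 0, 0, 0, 0, 0, 255]]}}

```text
t: 13.1
tcp_pos: [0.5662, 0.3121, 0.2821]
tool_rot: [-2.357, -2.077, 0.0]
force: [-1.1, -0.3, -2.0]
finger_gap: 0.147
```

```bash
python3 - <<'E'
from h import *
d=grab('side','side6.png'); cv2.imwrite('pics/c13.png',cv2.resize(d['image'][190:270,205:285],None,fx=7,fy=7,interpolation=cv2.INTER_CUBIC))
d=grab('top','top6.png'); cv2.imwrite('pics/c14.png',cv2.resize(d['image'][150:250,100:220],None,fx=6,fy=6,interpolation=cv2.INTER_CUBIC))
o=bot.observe();print(o['t'],o['tcp_pos'],o['force'],o['finger_gap'],R.from_rotvec(o['tool_rot']).as_matrix())
E
```

```text
13.2 [0.56617301 0.3121409  0.28214703] [ 0.59428941 -0.19887047 -1.42405552] 0.14568135111505867 [[ 1.25680361e-01  9.92070787e-01  4.62666953e-06]
 [ 9.92070787e-01 -1.25680361e-01  2.04643762e-05]
 [ 2.08835913e-05  2.01801349e-06 -1.00000000e+00]]
```

View pics/c13.png

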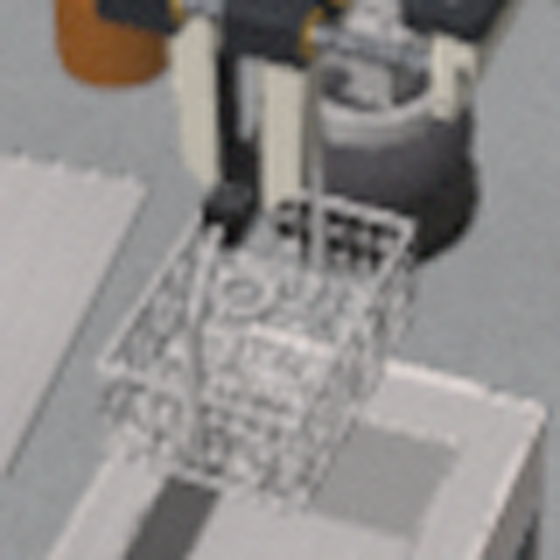

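View pics/c14.png

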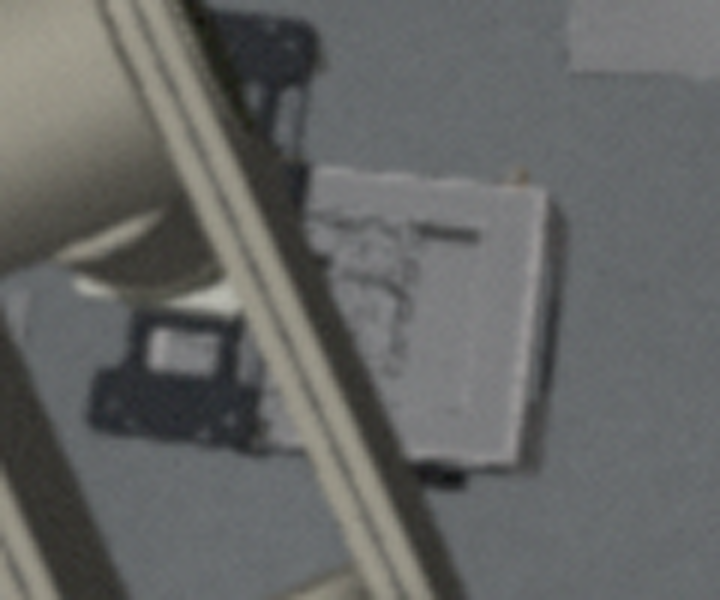

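```bash
python3 - <<'E'
from h import *
d=dict(np.load('pics/side6.png.npz'))
for p in((412,222),(330,345),(105,370),(258,295)):
  print([onz(d,(p[0]+.5)/7-.5+205,(p[1]+.5)/7-.5+190,z)[:2].round(4) for z in(.255,.263,.271)])
a=np.radians(82.9);u=np.array([np.cos(a),np.sin(a)]);w=np.array([u[1],-u[0]])
for sx,sy in((1,1),(1,-1),(-1,1),(-1,-1)):
  q=np.array([.5655,.3103])+sx*.038*w+sy*.054*u; x,y=proj(d,[*q,.2628]);print(sx,sy,q.round(3),round((x-205)*7),round((y-190)*7))
E
```

```text
[array([0.5242, 0.2556]), array([0.5222, 0.2637]), array([0.5201, 0.2718])]
[array([0.5363, 0.3219]), array([0.5341, 0.3293]), array([0.5319, 0.3368])]
[array([0.6076, 0.3527]), array([0.6047, 0.3599]), array([0.6019, 0.3671])]
[array([0.5672, 0.3048]), array([0.5647, 0.3124]), array([0.5622, 0.3201])]
1 1 [0.61  0.359] 88 363
1 -1 [0.597 0.252] 218 162
-1 1 [0.534 0.369] 295 424
-1 -1 [0.521 0.261] 413 216
```

The corners check: the basket centre is at about (0.565, 0.312), level, with its underside at 0.218. Now the carry at moderate speed.

Call:
{"fn": "servo_tool", "kwargs": {"targets": [[-0.1, -1, 0, 0, 0, -0.005, 255], [-0.4, -3, 0, 0, 0, -0.015, 255], [-0.8, -5.5, 0, 0, 0, -0.027, 255], [-1.2, -8.5, 0, 0, 0, -0.042, 255], [-1.7, -11.5, 0, 0, 0, -0.057, 255], [-2.1, -14.5, 0, 0, 0, -0.072, 255], [-2.5, -17.5, 0, 0, 0, -0.087, 255], [-3, -20.5, 0, 0, 0, -0.102, 255], [-3.4, -23.5, 0, 0, 0, -0.117, 255], [-3.8, -26.5, 0, 0, 0, -0.132, 255], [-4.3, -29.5, 0, 0, 0, -0.146, 255], [-4.7, -32.5, 0, 0, 0, -0.161, 255]]}}

```text
t: 14.4
tcp_pos: [0.5185, -0.0146, 0.2824]
tool_rot: [2.517, 1.879, 0.001]
force: [0.9, -0.8, -1.7]
finger_gap: 0.148
```

Call:
{"fn": "servo_tool", "kwargs": {"targets": [[-0.4, -3, 0, 0, 0, -0.015, 255], [-0.9, -6, 0, 0, 0, -0.03, 255], [-1.3, -9, 0, 0, 0, -0.045, 255], [-1.7, -12, 0, 0, 0, -0.06, 255], [-2.2, -15, 0, 0, 0, -0.075, 255], [-2.6, -17.5, 0, 0, 0, -0.088, 255], [-2.9, -19.5, 0, 0, 0, -0.098, 255], [-3.1, -21.2, 0, 0, 0, -0.106, 255], [-3.2, -22, 0, 0, 0, -0.11, 255], [-3.3, -22.3, 0, 0, 0, -0.111, 255], [-3.3, -22.3, 0, 0, 0, -0.111, 255], [-3.3, -22.3, 0, 0, 0, -0.111, 255]]}}

```text
t: 15.6
tcp_pos: [0.4863, -0.2352, 0.2822]
tool_rot: [-2.616, -1.739, -0.0]
force: [0.1, 0.6, -1.5]
finger_gap: 0.146
```

```bash
python3 - <<'E'
from h import *
d=grab('side','side7.png'); cv2.imwrite('pics/c15.png',cv2.resize(d['image'][100:210,260:370],None,fx=5.4,fy=5.4,interpolation=cv2.INTER_CUBIC))
d=grab('top','top7.png'); cv2.imwrite('pics/c16.png',cv2.resize(d['image'][170:270,270:390],None,fx=6,fy=6,interpolation=cv2.INTER_CUBIC))
o=bot.observe();print(o['t'],o['tcp_pos'],o['force'],o['finger_gap'],R.from_rotvec(o['tool_rot']).as_matrix())
E
```

```text
15.7 [ 0.48640366 -0.23511334  0.28222511] [ 0.27316664  0.63887156 -1.67702842] 0.14224808878553716 [[ 3.86529520e-01  9.22277023e-01  1.49425502e-04]
 [ 9.22277019e-01 -3.86529539e-01  1.24509287e-04]
 [ 1.72589425e-04  8.96851911e-05 -9.99999981e-01]]
```

View pics/c15.png

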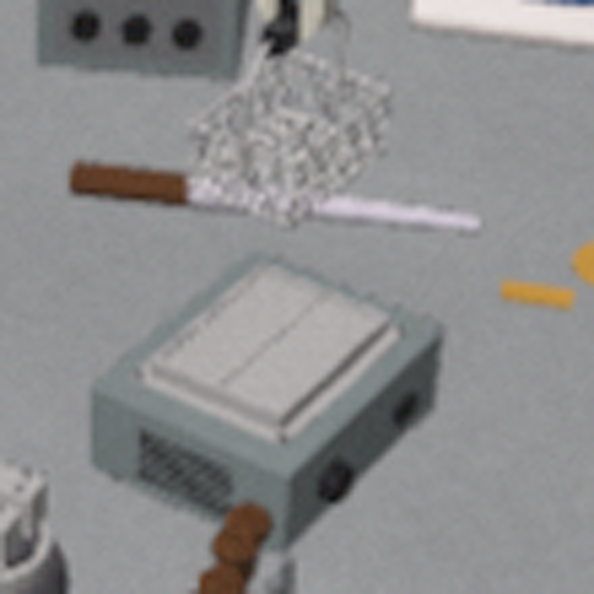

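View pics/c16.png

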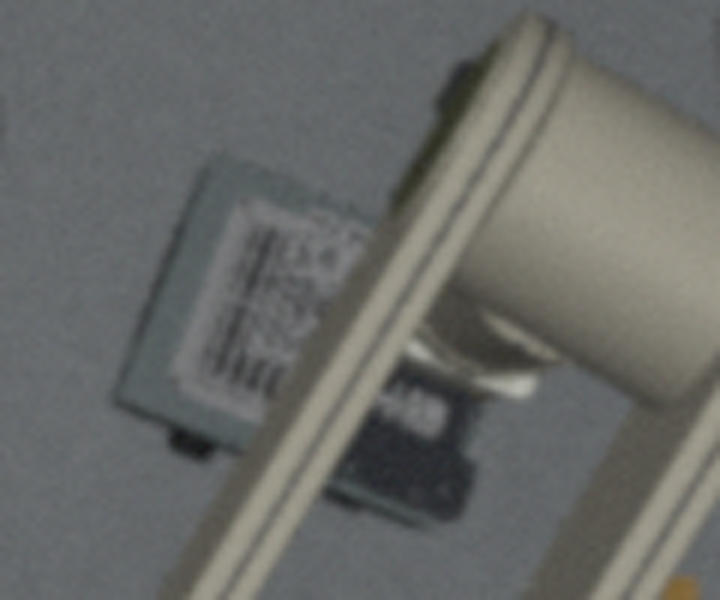

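The basket hangs over the dryer at about (290,140) in the crop. I'll descend most of the way and check before finishing.

Call:
{"fn": "servo_tool", "kwargs": {"targets": [[0, -0.05, -1, 0, 0, 0, 255], [0, -0.1, -2.5, 0, 0, 0, 255], [0, -0.1, -4, 0, 0, 0, 255], [0, -0.1, -5.5, 0, 0, 0, 255], [0, -0.1, -7, 0, 0, 0, 255], [0, -0.1, -8, 0, 0, 0, 255], [0, -0.1, -8.7, 0, 0, 0, 255], [0, -0.1, -9, 0, 0, 0, 255], [0, -0.1, -9, 0, 0, 0, 255], [0, -0.1, -9, 0, 0, 0, 255], [0, -0.1, -9, 0, 0, 0, 255]]}}

```text
t: 16.8
tcp_pos: [0.4866, -0.2371, 0.193]
tool_rot: [2.616, 1.738, 0.001]
force: [-0.1, 0.6, -3.1]
finger_gap: 0.145
```

```bash
python3 - <<'E'
from h import *
d=grab('side','side8.png'); cv2.imwrite('pics/c17.png',cv2.resize(d['image'][125:205,270:350],None,fx=7.4,fy=7.4,interpolation=cv2.INTER_CUBIC))
d=grab('top','top8.png'); cv2.imwrite('pics/c18.png',cv2.resize(d['image'][185:265,280:365],None,fx=7,fy=7,interpolation=cv2.INTER_CUBIC))
o=bot.observe();print(o['t'],o['tcp_pos'],o['force'],o['finger_gap'])
E
```

```text
16.9 [ 0.4864878  -0.23704804  0.19279322] [ 1.4572703   1.22374914 -1.90412621] 0.14308552084507334
```

View pics/c17.png

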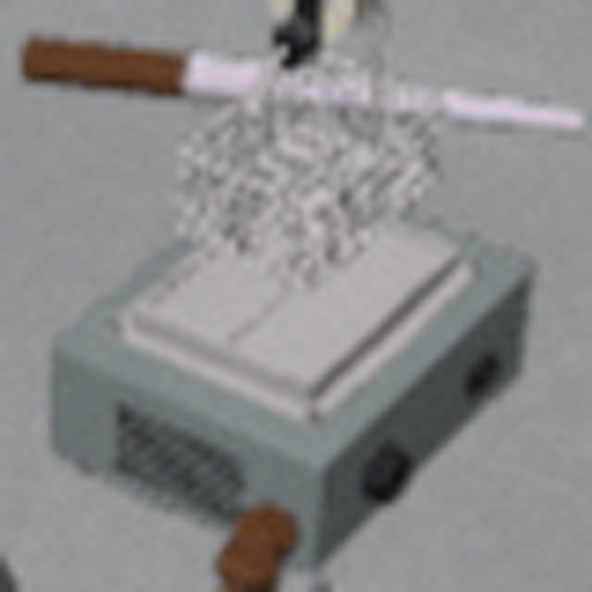

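View pics/c18.png

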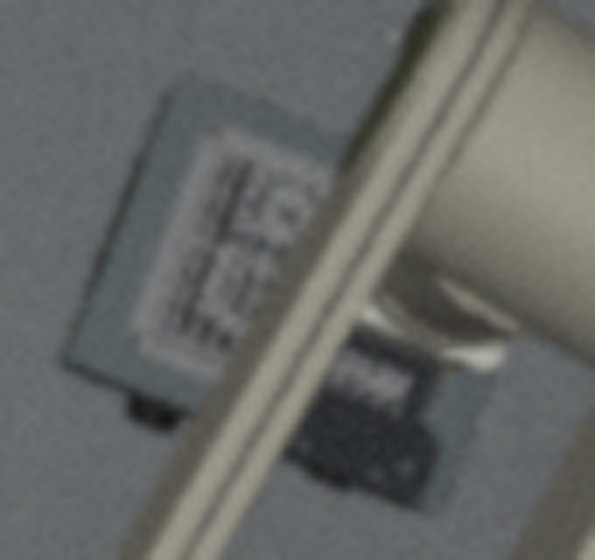

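```bash
cat > b.py <<'E'
from h import *
import sys
def corners(f,c,yaw,z,off,sc):
  d=dict(np.load(f)); a=np.radians(90+yaw);u=np.array([np.cos(a),np.sin(a)]);w=np.array([u[1],-u[0]])
  for zz in(z,z+.045):
   for sx,sy in((1,1),(1,-1),(-1,1),(-1,-1)):
    x,y=proj(d,[*(np.array(c)+sx*.038*w+sy*.054*u),zz]);print(round(zz,3),sx,sy,round((x-off[0]+.5)*sc),round((y-off[1]+.5)*sc))
E
python3 - <<'E'
from b import *
corners('pics/side8.png.npz',(.4857,-.2380),-22.7,.1284,(270,125),7.4)
E
```

```text
0.128 1 1 170 234
0.128 1 -1 300 126
0.128 -1 1 311 295
0.128 -1 -1 438 183
0.173 1 1 173 153
0.173 1 -1 306 46
0.173 -1 1 317 213
0.173 -1 -1 447 102
```

The predicted corners match the picture to within the basket's rounding, so I'll descend the final 25 mm slowly.

Call:
{"fn": "servo_tool", "kwargs": {"targets": [[0, 0.03, -0.3, 0, 0, 0, 255], [0, 0.06, -0.7, 0, 0, 0, 255], [0, 0.1, -1.1, 0, 0, 0, 255], [0, 0.1, -1.5, 0, 0, 0, 255], [0, 0.1, -1.8, 0, 0, 0, 255], [0, 0.1, -2.1, 0, 0, 0, 255], [0, 0.1, -2.3, 0, 0, 0, 255], [0, 0.1, -2.4, 0, 0, 0, 255], [0, 0.1, -2.5, 0, 0, 0, 255], [0, 0.1, -2.5, 0, 0, 0, 255], [0, 0.1, -2.5, 0, 0, 0, 255], [0, 0.1, -2.5, 0, 0, 0, 255]]}}

```text
t: 18.1
tcp_pos: [0.4863, -0.2359, 0.1673]
tool_rot: [2.617, 1.738, 0.0]
force: [0.1, 0.2, -2.2]
finger_gap: 0.149
```

```bash
python3 - <<'E'
from b import *
d=grab('side','side9.png'); cv2.imwrite('pics/c19.png',cv2.resize(d['image'][125:205,270:350],None,fx=7.4,fy=7.4,interpolation=cv2.INTER_CUBIC))
d=grab('top','top9.png'); cv2.imwrite('pics/c20.png',cv2.resize(d['image'][185:265,280:365],None,fx=7,fy=7,interpolation=cv2.INTER_CUBIC)); cv2.imwrite('pics/d9.png',d['image'])
o=bot.observe();print(o['t'],o['tcp_pos'],o['tool_rot'],o['force'],o['finger_gap'])
corners('pics/side9.png.npz',(.4857,-.2370),-22.7,.1034,(270,125),7.4)
E
```

```text
18.2 [ 0.4862077  -0.2358851   0.16724658] [2.61669658e+00 1.73829455e+00 1.86326838e-04] [-0.39340003 -0.59283193 -2.94726199] 0.14601677038347907
0.103 1 1 167 280
0.103 1 -1 296 171
0.103 -1 1 307 341
0.103 -1 -1 433 228
0.148 1 1 171 200
0.148 1 -1 302 92
0.148 -1 1 313 261
0.148 -1 -1 442 148
```

View pics/c19.png

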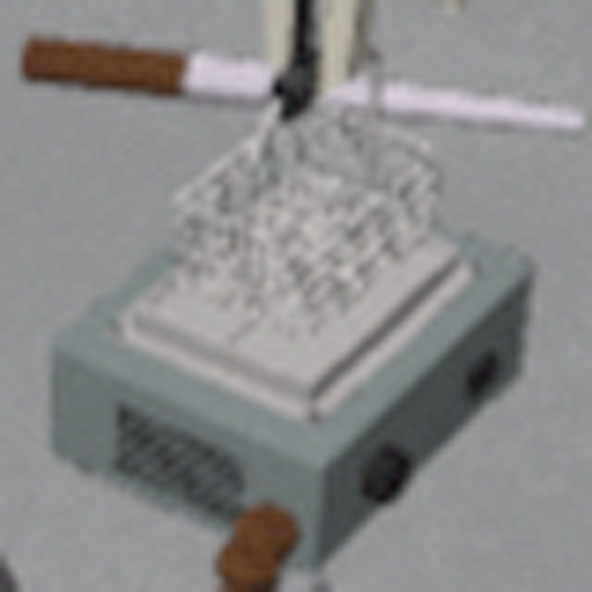

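View pics/c20.png

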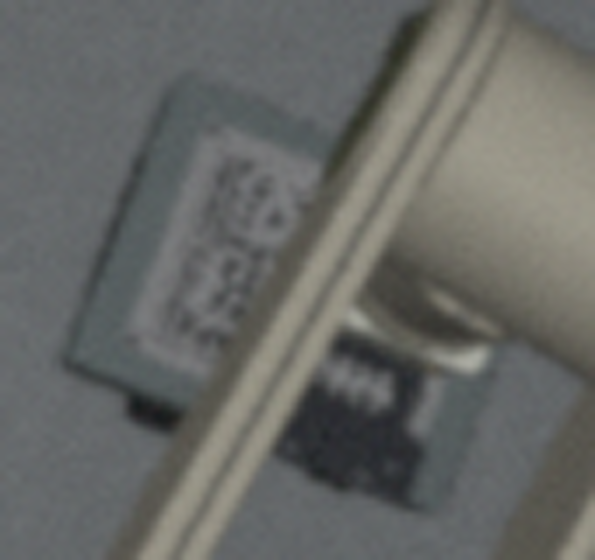

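View pics/d9.png

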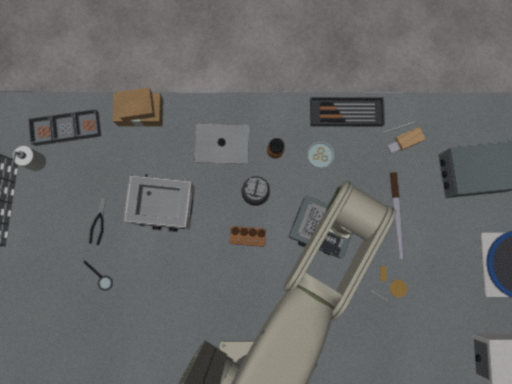

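The rim corners appear at about (175,195) and (437,148), against predictions of (171,200) and (442,148). The top view shows everything else where it was. A short settle, then hand in.

Call:
{"fn": "servo_tool", "kwargs": {"targets": [[0, 0, 0, 0, 0, 0, 255], [0, 0, 0, 0, 0, 0, 255], [0, 0, 0, 0, 0, 0, 255], [0, 0, 0, 0, 0, 0, 255], [0, 0, 0, 0, 0, 0, 255]]}}

```text
t: 18.7
tcp_pos: [0.4862, -0.2359, 0.1671]
tool_rot: [2.617, 1.738, 0.0]
force: [-0.3, 0.4, -2.1]
finger_gap: 0.145
```

```bash
python3 -c "
from plant import hand_in; print(hand_in())"
```

```text
the job is handed in; nothing more can be done
None
```

I handed the job in at t ≈ 18.7 s with the basket held over the dryer grille; no verdict is reported. I lifted it by its sleeve, tipped it 0.52 rad over the tank for a little over 2 s, levelled it there, and carried it across to the grille.

**Last checks before handing in:**
- **Position:** the basket's rim corners in the side view matched the predicted pose to about 1 px. That puts it centred within about 3 mm and level, about 15 mm above the grille (perhaps 18 mm). Its yaw agrees with the grille's within about 2°.
- **Grip and load:** the finger gap was steady at 0.145 (about 14 mm, the sleeve's thickness). The vertical force was about -2 N, which is the basket's weight, so there was no sign of touching the dryer.
- **Rest of the bench:** the last top view, judged by eye, showed everything else in place. The arm hid part of the dryer.

**What failed or disagreed:**
- **First grasp:** the first closing caught nothing. The side view showed the real fingertips about 21 mm higher than the reported tool height, so I went about 19 mm lower and gripped properly. After that I set heights from the pictures and relative moves, not the reported value.
- **Rings:** I only glimpsed them through the wire and never counted all three in the final pictures.

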